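Close the spring-catch jaw of a carton jig

ROBOT

A 6-joint arm with a two-finger parallel gripper is mounted at the origin on a cart in front of the work surface, level with it; the furniture and walls round the work are solid. World frame = base frame: x ahead of the robot, y to its left, z up, the work surface at z = 0. Lengths are in m, angles in rad, forces in N, time in s.
With the tool pointing down it reaches from about 0.325 to 0.85 m from the base axis. Payload 4.4 kg.
Tool frame: the origin (TCP) lies midway between the tips of the shut fingers; the grasp point (between the pads) lies 19 mm behind it (bot.grasp_offset is the distance from the TCP to the grasp point, in m); z points along the fingers, y is the line along which they close (so a half turn about z gives the same grasp; the last joint's range is limited). The gripper opens to 94 mm and grips with 3 to 60 N. Pads are 16 mm wide; open, the fingers measure 119 mm over their backs; the gripper's body (75 mm by 177 mm) begins 78 mm behind the grasp point.
Start: joints at [0.955, 0.207, 1.542, -0, 1.393, -0.15], TCP at [0.258, 0.514, 0.205] pointing down, gripper open.
Joint ranges: [-2.73, 2.73], [-0.86, 2.22], [0.23, 2.46], [-1.11, 4.25], [0.08, 2.63], [-2.82, 2.82]. Speed limits (rad/s): [2.79, 2.79, 3.14, 3.14, 3.14, 3.14].

INTERFACE

Orientations are given as a unit quaternion [x, y, z, w].
In Python, from cell import bot gives the robot as it stands.
- The arm moves only by the shell command python3 -m creep 'ROWS'. ROWS is a JSON object of lists of equal length, an entry for each row: "translation": the shift along the tool's x, y, z normalised to -1 to 1, where 1 is 60 mm, a list of three; "turn": the turn, a rotation vector about the tool's x, y, z normalised to -1 to 1, where 1 is 0.1 rad, a list of three; "hand": the gripper command: -1 is fully open, 1 is shut, values between are in proportion. In form: {"translation": [[x, y, z], ...], "turn": [[ax, ay, az], ...], "hand": [hand, ...]}. A call has 1 to 8 rows; each row shifts and turns the commanded pose from where the row before left it, along the tool's axes as they then stand; what a row does not reach is not made up. A row lasts 1/8 s, in which the tool goes at most 62.5 mm and 10.7 degrees, less where a joint would pass 70% of its speed; a pose out of reach is approached as far as the arm can. A call with a number of a shift or a turn outside -1 to 1 is refused whole. A call with a gripper value outside its range is refused whole. The fingers move at their own pace and stop on an object; the grip force is fixed at half the most. Time passes only in rows, so rows that do not move let the fingers close. It gives the time, the measured TCP pose, the force, the opening and the grip force at its end, in the units of the state.
- bot.observe(): the state, without advancing time (a new reading comes with each control period).
- bot.camera(name): name is "scene" or "top" or "wrist"; returns the picture (480x640x3 uint8, red, green, blue); there is no depth.
- bot.camera_params(name): a dict with "camera_matrix" (3x3 intrinsics, pixels), "dist_coeffs" ([k1, k2, p1, p2, k3] as OpenCV has them; the pictures are not rectified), "position" and "attitude" of the camera in the world. Camera axes: x right, y up, looking along -z (the intrinsics and any distortion apply to the point x, -y, -z); pixel columns grow to the right and rows downward; lengths in m; the calibration is good to about 2 mm. A picture is of the moment at which its call begins: read the wrist's pose just before it. camera_params takes no time and is no camera call; for the wrist camera it gives the pose at the moment of the call.
- bot.finish_job(): hands the job in; it is judged then, once.
Trained networks look in the newest picture that a camera, given by its name, has taken for a name from the list of things; names that differ only in an ending like _2 or _b are one class to them, and where a whole thing is asked for, a point or a joint stands for the part that bears it (a point fixed in the world has none). Each returns a list of dicts, best first, with "p" (0 to 1); they miss things now and then, are a little off and sometimes report something else, mostly with a low value. They report only what shows in the picture. A call takes as long as a camera call. They do not tell look-alikes from the thing itself.
- bot.find_in(camera, label): "position" ([column, row] in pixels, amid what is visible of it).
- bot.mark_of(camera, label): "position" ([column, row] in pixels: a listed point, or the origin of a listed thing).
The state is a dict: "time_s": time; "q": joint angles; "qvel": joint speeds; "joint_efforts": joint torques, N m; "tcp_pos": TCP position; "tcp_rot": TCP orientation; "contact_force": force on the tool from outside, world axes, zero at the start; "wrist_torque": the same for the moment, N m; "grip_width": finger opening in m; "finger_force": force on a finger pad.
Only numpy, scipy, OpenCV 4.12 (cv2) and the standard library are available. Lean on these libraries where they do the work, as an engineer would, in place of code of your own. Each camera call takes 0.05 s, during which the arm holds its last target. There are 200 camera calls.

TASK

Lock the carton into the taping jig: with a fingertip press down the yellow spring bar behind the green jaw and, keeping it down, push the jaw forward over the red nose as far as it goes. Then let go, so that the nose springs up behind the jaw's face plate and the carton sits square between jaw and end stop. Pick nothing up, the carton included, and leave the other things on the bench where they are.

Things in the scene. Friction and masses are not known exactly. Their poses are not given: they have to be found in the camera images.
- jig: Fixed carton jig: aluminium base plate 150 mm across (its x), 355 mm long (y = -145 to +210 mm), top 12 mm above the bench. Origin on the bench under the middle of its width; +y is the way the jaw closes, z up. Grey end stop 74 mm high, its black rubber face at y = +189 mm. Two low steel rails (tops 22 mm above the bench) 54 mm either side of the middle.
- jaw (a joint): Slide of the green jaw along the jig's +y, m: 0 rear limit, 0.085 front limit. About 2 N of drag; stays where left, cannot lift off. At value q its black front face is at jig y = q, its face plate is 22 mm thick (32 to 76 mm above the bench), its push plate's rear face at y = q - 80 mm. Starts at 0 to 0.035, blocked by the upright nose; past 0.080 the nose springs up behind the face plate.
- catch (a joint): How far the yellow spring bar is pressed down, m: 0 up, 0.010 fully down. The spring pushes up with 3 N at 0 and 8 N at 0.010, wherever it is pressed; the bar goes down level. From 0.006 the red nose clears the jaw; 0.008 or more is safe. It springs up when released, unless the jaw stands over the nose.
- bar_top (a point): Point on top of the yellow spring bar, 30 mm above the bench when up, mid-width, at jig y = -110 mm. The bar is flat, 32 mm wide, and runs along the jig's y from y = -140 mm, under the jaw carriage, to the red nose. Behind the push plate it is open from above, and nothing beside it is higher than 22 mm above the bench.
- push_face (a point): Middle of the jaw's upright rear push plate, on the face looking back along the jig's -y, to be pushed to +y; it moves with the jaw. The face is 100 mm wide and reaches from 32 to 60 mm above the bench (2 mm above the raised bar); this point is 46 mm up.
- nose (a point): Middle of the top of the red nose on the spring bar: 32 mm wide, 12 mm long along the jig's y (y = 46 to 58 mm), its top 38 mm above the bench when up, 8 mm above the bar. Moves down with the bar.
- carton: Brown closed carton, 103 x 143 x 59 mm, about 0.25 kg, loose on the jig's plate between the nose and the end stop, its 103 mm side (its x axis) along the jig's y and often a little askew. Origin at the centre of its underside. The jaw pushes it up to the end stop; at the jaw's limit about 2 mm of play is left.
- stapler: Red desk stapler, 32 x 142 x 54 mm, on the bench, to be left alone. Origin under its middle.
- tape_roll: Roll of clear packing tape lying flat, 109 mm across, 48 mm high, to be left alone. Origin under its middle.
- tape_measure: Yellow tape measure standing on its foot, 35 x 66 x 64 mm, to be left alone. Origin under its middle.
- torch: Small dark metal torch lying down, 33 x 128 x 33 mm, to be left alone. Origin under its middle.
- parts_case: Flat organiser case, blue with a pale clear lid, 121 x 169 x 37 mm, to be left alone. Origin under its middle.
- marker: White marker pen with a black cap lying down, 17 x 135 x 16 mm, to be left alone. Origin under its middle.
There are look-alikes about, which are no part of the job. What is shaped like the carton but black is not meant.

How it is judged:
On the way, in this order (a step that is already met when the one before it is completed fails the run):
1. the spring bar is pressed down while the jaw is still behind the nose (value of joint catch above 0.006 m and value of joint jaw below 0.045 m), for 0.1 s.
2. the jaw passes over the nose while the bar is down (value of joint catch above 0.005 m and value of joint jaw above 0.055 m).
At the end, for the whole second after the job is handed in: The jaw is past the nose (joint over 0.0795 m) and at rest, the spring bar is up again (within 1.5 mm) so that the nose locks the jaw, and the carton lies flat on the plate between jaw and end stop, square within 0.08 rad, within 20 mm of the jig's middle, at rest (value of joint jaw above 0.0795 m and value of joint catch below 0.0015 m and y of carton in the frame of jig between 0.13 and 0.142 m and x of carton in the frame of jig between -0.02 and 0.02 m and z of carton in the frame of jig between 0.008 and 0.016 m and angle between the x axis of carton and the y axis of jig, either way round below 0.08 rad and angle between carton's own z axis and vertical below 0.05 rad and linear speed of carton below 0.01 m/s and velocity of joint jaw between -0.005 and 0.005 m/s); the robot touches nothing.
It fails at once if the carton is lifted or tipped (height (world z) of carton above 0.025 m or angle between carton's own z axis and vertical above 0.25 rad).
It fails at once if another thing on the bench is moved by more than 2 cm (distance of any of stapler, tape_roll, tape_measure, torch, parts_case, marker from where it was at the start of the episode above 0.02 m).
It also fails if it takes over 42 s, if anything falls off the work surface, if the arm or the gripper's body presses on something with over 40 N, if the wrist force passes 120 N, or if a joint passes its speed limit or range.

## Working session

There is one attempt and no reset: what is moved stays moved. The work goes in short steps, Python scripts to look and compute and a shell command to move; the robot and the scene stay as the last step left them, time stands still between calls to the robot, and variables do not carry over. Pictures are saved under pics/ and viewed, at most 10 in all, crops included, and the job is handed in when it is done.

```bash
mkdir -p pics
cat > h.py <<'E'
import numpy as np, cv2
from scipy.spatial.transform import Rotation as R
from cell import bot
def ray(cam,px,P=None):
    P=P or bot.camera_params(cam)
    u=cv2.undistortPoints(np.array([[px]],float),np.array(P["camera_matrix"]),np.array(P["dist_coeffs"]))[0,0]
    a=np.array(P["attitude"],float)
    M=R.from_quat(a).as_matrix() if a.size==4 else a.reshape(3,3)
    return np.array(P["position"]),M@np.array([u[0],-u[1],-1.])
def onz(cam,px,z,P=None):
    o,d=ray(cam,px,P); return o+d*(z-o[2])/d[2]
def snap(cam,fn):
    im=bot.camera(cam); cv2.imwrite("pics/"+fn,im[:,:,::-1]); return im
E
python3 - <<'E'
from h import *
print(bot.observe())
for c in("top","scene"):
    snap(c,c+"1.png"); print(c,bot.camera_params(c))
    for l,z in(("bar_top",.03),("push_face",.046),("nose",.038),("carton",.012),("jig",0)):
        for d in bot.mark_of(c,l)[:3]: print(l,np.round(d["position"],1),round(d["p"],2),onz(c,d["position"],z).round(4))
E
```

```text
{'time_s': 0.0, 'q': array([ 9.54486781e-01,  2.07408763e-01,  1.54288189e+00,  9.34198337e-06,
        1.39351934e+00, -1.50499545e-01]), 'qvel': array([-6.37345289e-04,  1.28786917e-03, -2.93298180e-05, -7.47064164e-04,
        5.52213200e-04, -6.17593157e-04]), 'joint_efforts': array([-1.00675129e-04, -3.70874834e+01, -2.81421483e+01,  6.98073185e-02,
        3.60862655e-02, -1.83388197e-04]), 'tcp_pos': array([0.25780967, 0.51309012, 0.20433138]), 'tcp_rot': array([ 2.30805723e-01,  9.72999223e-01, -1.02645385e-03, -4.18993110e-04]), 'contact_force': array([-0.79633889,  0.26362239, -0.21140018]), 'wrist_torque': array([0.0158184 , 0.02849747, 0.05786946]), 'finger_force': 0.0, 'grip_width': 0.09415067237218294}
top {'camera_matrix': array([[585.85259173,   0.        , 325.47843246],
       [  0.        , 585.85259173, 245.1150078 ],
       [  0.        ,   0.        ,   1.        ]]), 'dist_coeffs': array([-0.0325606,  0.       ,  0.       ,  0.       ,  0.       ]), 'position': array([ 0.48166937, -0.06174754,  1.51826279]), 'attitude': array([ 0.02282791, -0.01640397, -0.70041
[... 571 characters left out ...]
  ,   0.        ,   1.        ]]), 'dist_coeffs': array([-0.00361402,  0.        ,  0.        ,  0.        ,  0.        ]), 'position': array([-0.49363713, -0.77134137,  0.73056213]), 'attitude': array([ 0.45416382, -0.24905492, -0.38908521,  0.7617871 ])}
bar_top [262.1 235.8] 0.69 [0.5375 0.1376 0.03  ]
bar_top [253.  234.5] 0.58 [0.5267 0.1662 0.03  ]
push_face [265.8 236.9] 0.6 [0.5152 0.103  0.046 ]
nose [288.2 250.6] 0.61 [0.4998 0.0038 0.038 ]
nose [422.2 344.4] 0.29 [ 0.3413 -0.4944  0.038 ]
carton [384.9 288.9] 0.93 [ 0.5271 -0.3062  0.012 ]
carton [300.1 269.5] 0.84 [ 0.4691 -0.0633  0.012 ]
jig [274.2 255.5] 0.56 [0.5036 0.061  0.    ]
jig [203.4 223.3] 0.51 [0.5299 0.3971 0.    ]
```

View pics/top1.png

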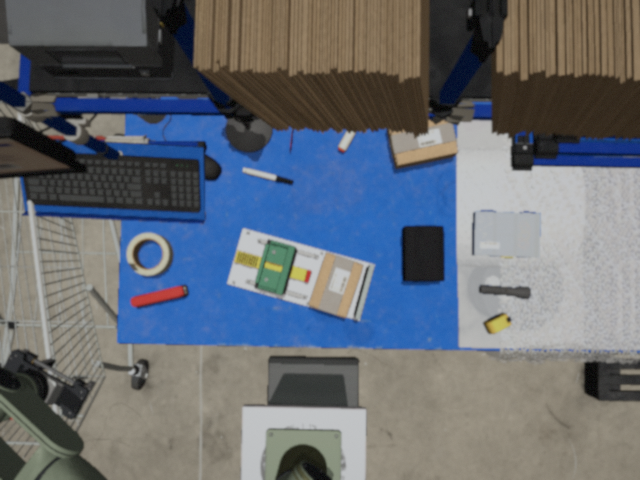

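View pics/scene1.png

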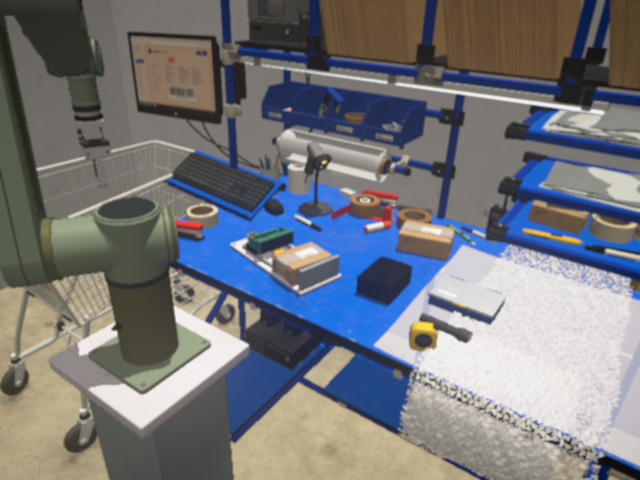

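Run:
```python
import cv2
im=cv2.imread("pics/top1.png")
cv2.imwrite("pics/crop1.png",cv2.resize(im[190:350,200:400],None,fx=4,fy=3.75,interpolation=cv2.INTER_CUBIC)[:600])
```

```text
(no output)
```

View pics/crop1.png

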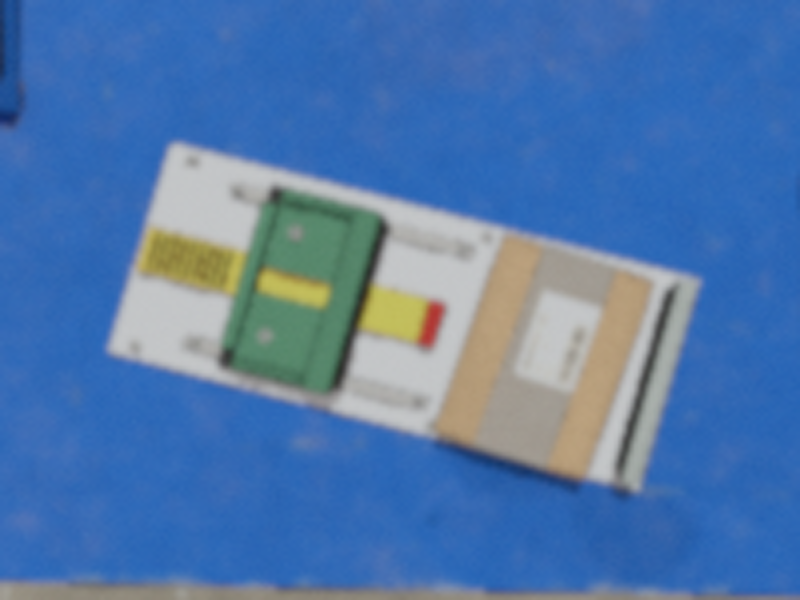

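The top view shows the jig in the middle of the bench: bar at (247,256), green jaw at (275,268), red nose at (306,276), and the brown carton on the plate at (338,284). 

Things that could be taken for the carton are the black box at (423,253) and the brown carton at the back at (423,145). Yellow things that could be taken for the bar are the tape measure at (498,323) and the roll at (149,255). 

I choose the brown carton on the jig and the bar at (247,256), and the crop confirms both. The jig's +y in the world is about (-0.29,-0.957), its origin is about (0.500,0.042), and the jaw is at about 0. Next I turn to align and go above the bar with the fingers shut.

```bash
python3 -m creep '{"translation":[[0,0,0],[0,0,0],[-0.7,-0.5,0],[-0.7,-0.5,0],[-0.7,-0.5,0],[-0.7,-0.5,0],[-0.7,-0.5,0],[-0.7,-0.5,0]],"turn":[[0,0,-0.84],[0,0,-0.84],[0,0,0],[0,0,0],[0,0,0],[0,0,0],[0,0,0],[0,0,0]],"hand":[1,1,1,1,1,1,1,1]}'
```

```text
time_s: 1.6
tcp_pos: [0.4473, 0.2664, 0.2057]
tcp_rot: [0.148, 0.989, 0.0, 0.0]
contact_force: [0.3, -0.4, -0.7]
grip_width: 0.0171
finger_force: 0.0
```

```bash
python3 -m creep '{"translation":[[-0.7,-0.5,0],[-0.7,-0.5,0],[0,0,0],[0,0,0]],"turn":[[0,0,0],[0,0,0],[0,0,0],[0,0,0]],"hand":[1,1,1,1]}'
python3 - <<'E'
from h import *
o=bot.observe(); P=bot.camera_params("wrist"); snap("wrist","w1.png")
print(o["tcp_pos"],R.from_quat(o["tcp_rot"]).as_matrix().round(3),o["contact_force"])
for l,z in(("bar_top",.03),("push_face",.046),("nose",.038),("carton",.012),("jig",0)):
    for d in bot.mark_of("wrist",l)[:2]: print(l,np.round(d["position"],1),round(d["p"],2),onz("wrist",d["position"],z,P).round(4))
E
```

```text
time_s: 2.1
tcp_pos: [0.5087, 0.1859, 0.2053]
tcp_rot: [0.149, 0.989, 0.0, -0.0]
contact_force: [-0.2, 0.5, -0.3]
grip_width: 0.0006
finger_force: 0.0
[0.50872138 0.18591346 0.2053478 ] [[-0.956  0.294 -0.001]
 [ 0.294  0.956  0.001]
 [ 0.001  0.    -1.   ]] [-0.2401718   0.45264367 -0.31801685]
bar_top [301.1 245.1] 0.81 [0.5257 0.1524 0.03  ]
push_face [259.4 251.2] 0.56 [0.5157 0.1165 0.046 ]
nose [133.3 254.6] 0.75 [ 0.4859 -0.001   0.038 ]
carton [ 70.2 245.3] 0.92 [ 0.4623 -0.0738  0.012 ]
carton [200.2 239.7] 0.52 [0.4955 0.0544 0.012 ]
jig [198.9 242.6] 0.92 [0.5001 0.0468 0.    ]
```

View pics/w1.png

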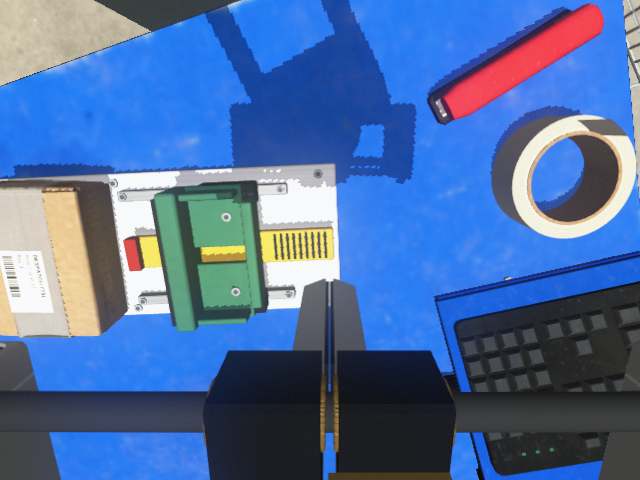

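The wrist view shows the open rear of the bar from (262,247) to (333,243), the push plate's rear edge at x≈265, and the nose at (133,253). The plate's rear edge is at x≈336.

Run:
```python
from h import *
P=bot.camera_params("wrist")
for n,px,z in(("bar rear L",(333,228),.03),("bar rear R",(333,259),.03),("bar mid",(300,245),.03),("nose near corner",(126,237),.038),("nose far",(130,270),.038),("plate corner",(335,164),.012),("plate corner2",(114,177),.012),("pp top L",(257,183),.06),("pp top R",(263,311),.06)):
    print(n,onz("wrist",px,z,P).round(4))
```

```text
bar rear L [0.5185 0.1873 0.03  ]
bar rear R [0.5482 0.1784 0.03  ]
bar mid [0.5254 0.1522 0.03  ]
nose near corner [4.684e-01 4.000e-04 3.800e-02]
nose far [ 0.4996 -0.0102  0.038 ]
plate corner [0.4634 0.2061 0.012 ]
plate corner2 [ 0.4132 -0.0006  0.012 ]
pp top L [0.455  0.1395 0.06  ]
pp top R [0.568  0.1045 0.06  ]
```

```bash
python3 -m creep '{"translation":[[-0.47,-0.43,0],[0,0,0.9],[0,0,0.9],[0,0,0.75],[0,0,0],[0,0,0]],"turn":[[0,0,0],[0,0,0],[0,0,0],[0,0,0],[0,0,0],[0,0,0]],"hand":[1,1,1,1,1,1]}'
python3 - <<'E'
from h import *
print(bot.observe()["tcp_pos"]); im=snap("wrist","w2.png")
E
```

```text
time_s: 3.15
tcp_pos: [0.5298, 0.1533, 0.0541]
tcp_rot: [0.148, 0.989, 0.0, 0.001]
contact_force: [1.1, 0.8, -0.3]
grip_width: 0.0004
finger_force: 0.0
[0.529805   0.15331668 0.05414884]
```

View pics/w2.png

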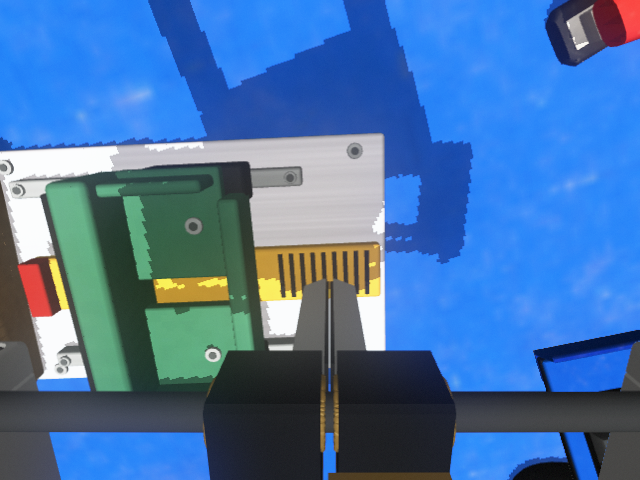

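The fingertips are at (330,282). The bar spans rows 244 to 297 there, and the push plate's rear edge is at x≈262.

Run:
```python
from h import *
P=bot.camera_params("wrist");o=bot.observe();t=o["tcp_pos"];M=R.from_quat(o["tcp_rot"]).as_matrix()
for n,px,z in(("bar upper",(325,245),.03),("bar lower",(325,298),.03),("bar rear",(380,270),.03),("pp top L",(250,163),.06),("pp top C",(257,270),.06),("plate tr",(383,135),.012),("plate br",(385,348),.012),("plate tl",(110,146),.012)):
    w=onz("wrist",px,z,P); print(n,w.round(4),"tool mm",(1e3*M.T@(w-t)).round(1))
```

```text
bar upper [0.5108 0.1569 0.03  ] tool mm [20.1 -2.5 24.9]
bar lower [0.5413 0.1475 0.03  ] tool mm [-11.8  -2.5  25.1]
bar rear [0.5339 0.1822 0.03  ] tool mm [ 5.4 28.4 25.1]
pp top L [0.456  0.1395 0.06  ] tool mm [ 67.3 -35.2  -5.3]
pp top C [0.5044 0.1251 0.06  ] tool mm [ 16.8 -34.7  -5.1]
plate tr [0.4646 0.2046 0.012 ] tool mm [78.4 29.6 42.7]
plate br [0.5949 0.1718 0.012 ] tool mm [-55.8  36.3  43.3]
plate tl [0.4257 0.0575 0.012 ] tool mm [  72.4 -122.5   42.5]
```

```bash
python3 -m creep '{"translation":[[0,0,0],[0.07,0,0.3],[0,0,0.12],[0,0,0.1],[0,0,0],[0,0,0]],"turn":[[0,0,-0.35],[0,0,0],[0,0,0],[0,0,0],[0,0,0],[0,0,0]],"hand":[1,1,1,1,1,1]}'
```

```text
time_s: 3.95
tcp_pos: [0.5246, 0.1541, 0.0223]
tcp_rot: [0.131, 0.991, 0.0, 0.0]
contact_force: [-3.5, 0.8, 6.9]
grip_width: 0.0006
finger_force: 3.0
```

```bash
python3 -m creep '{"translation":[[0,0,0.025],[0,0,0],[0,-0.15,0],[0,-0.15,0],[0,-0.15,0],[0,-0.15,0],[0,0,0]],"turn":[[0,0,0],[0,0,0],[0,0,0],[0,0,0],[0,0,0],[0,0,0],[0,0,0]],"hand":[1,1,1,1,1,1,1]}'
```

```text
time_s: 4.82
tcp_pos: [0.5185, 0.1195, 0.0222]
tcp_rot: [0.131, 0.991, 0.001, 0.003]
contact_force: [1.6, 1.8, 6.3]
grip_width: 0.0004
finger_force: 3.0
```

```bash
python3 -m creep '{"translation":[[0,0,0.025],[0,-0.15,0],[0,-0.15,0],[0,0,0]],"turn":[[0,0,0],[0,0,0],[0,0,0],[0,0,0]],"hand":[1,1,1,1]}'
python3 - <<'E'
from h import *
print(bot.observe()["contact_force"]); snap("wrist","w3.png")
E
```

```text
time_s: 5.32
tcp_pos: [0.5141, 0.1022, 0.0208]
tcp_rot: [0.131, 0.991, 0.001, 0.004]
contact_force: [-0.2, 2.1, 6.3]
grip_width: 0.0004
finger_force: 3.4
[-0.16010372  2.12700421  6.30400269]
```

View pics/w3.png

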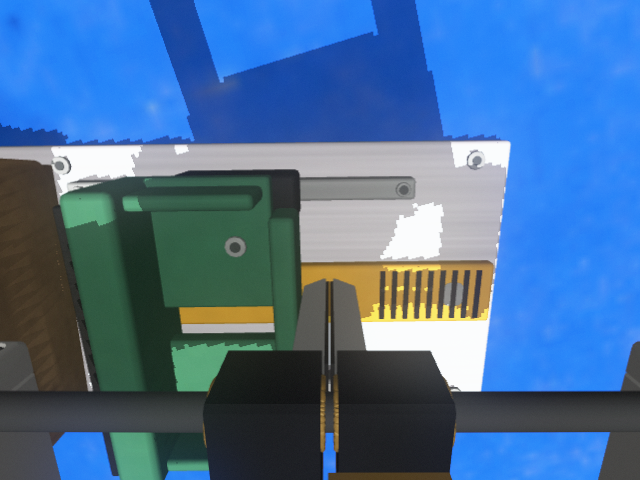

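The fingers are against the push plate (rear edge x≈300), the bar is down, and the jaw is moving towards the nose. I keep pushing.

```bash
python3 -m creep '{"translation":[[0,-0.13,0],[0,-0.13,0],[0,-0.13,0],[0,-0.13,0],[0,-0.13,0],[0,0,0]],"turn":[[0,0,0],[0,0,0],[0,0,0],[0,0,0],[0,0,0],[0,0,0]],"hand":[1,1,1,1,1,1]}'
```

```text
time_s: 6.12
tcp_pos: [0.5043, 0.0644, 0.0209]
tcp_rot: [0.131, 0.991, 0.001, 0.004]
contact_force: [1.2, 2.6, 6.5]
grip_width: 0.0006
finger_force: 3.4
```

```bash
python3 -m creep '{"translation":[[0,-0.1,0],[0,-0.1,0],[0,-0.05,0],[0,-0.05,0],[0,0,0]],"turn":[[0,0,0],[0,0,0],[0,0,0],[0,0,0],[0,0,0]],"hand":[1,1,1,1,1]}'
python3 - <<'E'
from h import *
print(bot.observe()["contact_force"]); snap("wrist","w4.png")
E
```

```text
time_s: 6.75
tcp_pos: [0.5017, 0.0541, 0.0212]
tcp_rot: [0.133, 0.991, 0.008, 0.006]
contact_force: [7.9, 27.1, 2.5]
grip_width: 0.0003
finger_force: 18.2
[ 7.90580319 27.12027516  2.46271601]
```

View pics/w4.png

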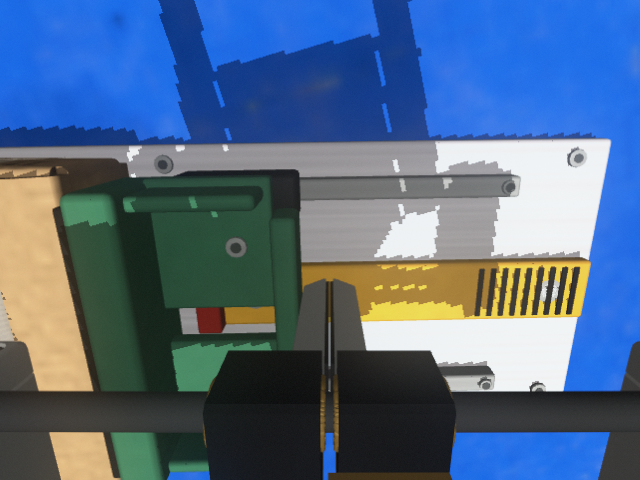

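The red nose now shows in the carriage window at (210,318), behind the face plate. The force rose to 27 N, so the jaw is at its limit. I relieve the push and lift away.

```bash
python3 -m creep '{"translation":[[0,0.1,0],[0,0.05,0],[0,0.05,-0.1],[0,0.1,-0.3],[0,0.2,-0.6],[0,0.2,-0.9],[0,0,-0.9],[0,0,0]],"turn":[[0,0,0],[0,0,0],[0,0,0],[0,0,0],[0,0,0],[0,0,0],[0,0,0],[0,0,0]],"hand":[1,1,1,1,1,1,1,1]}'
python3 - <<'E'
from h import *
snap("wrist","w5.png");print(bot.observe()["contact_force"])
P=bot.camera_params("wrist")
for c in("wrist","top"):
  bot.camera(c)
  for l,z in(("push_face",.046),("nose",.038),("carton",.012),("jig",0),("bar_top",.03)):
    for d in bot.mark_of(c,l)[:1]: print(c,l,np.round(d["position"],1),round(d["p"],2),onz(c,d["position"],z).round(4))
E
```

```text
time_s: 7.8
tcp_pos: [0.511, 0.0874, 0.1923]
tcp_rot: [0.131, 0.991, 0.001, 0.006]
contact_force: [-0.3, 0.2, -0.3]
grip_width: 0.0002
finger_force: 0.0
[0.07119155 1.18588288 0.35224635]
wrist push_face [273.  228.8] 0.88 [0.4938 0.0407 0.046 ]
wrist nose [404.7 222.8] 0.75 [0.5189 0.151  0.038 ]
wrist carton [141.5 215.8] 0.65 [ 0.4558 -0.0811  0.012 ]
wrist jig [288.3 213.7] 0.73 [0.4916 0.0498 0.    ]
wrist bar_top [402.1 221.6] 0.85 [0.5194 0.15   0.03  ]
top push_face [290.5 269.5] 0.88 [0.5004 0.0391 0.046 ]
top nose [304.3 276. ] 0.6 [0.4847 0.0045 0.038 ]
top carton [417.9 254.4] 0.83 [ 0.5455 -0.2854  0.012 ]
top jig [290.2 269.3] 0.84 [0.5015 0.0431 0.    ]
top bar_top [502.8 236. ] 0.48 [ 0.5955 -0.4987  0.03  ]
```

View pics/w5.png

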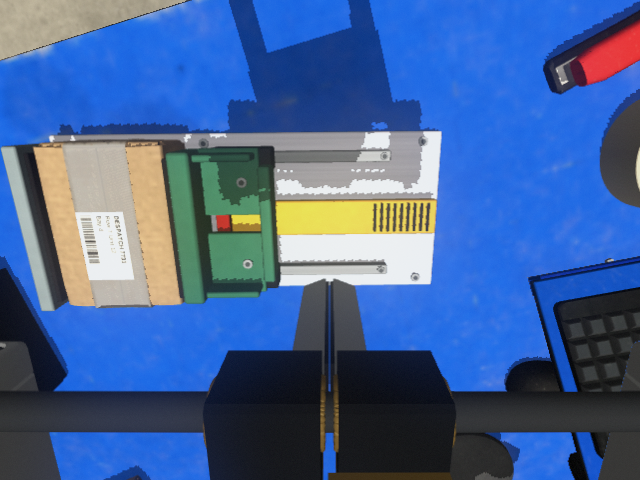

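The carton sits square between the end stop (x≈35) and the jaw, and the nose shows in the window at (223,222). I check the jaw value, whether the bar is up, and the carton's offset numerically, with one crop of the window.

Run:
```python
from h import *
P=bot.camera_params("wrist")
rear=(onz("wrist",(437,199),.03,P)+onz("wrist",(434,234),.03,P))/2
rear_in=onz("wrist",(437,199),.03,P);rear_out=onz("wrist",(434,234),.03,P)
print("bar width up/down assumption",[np.linalg.norm(onz("wrist",(437,199),z,P)-onz("wrist",(434,234),z,P)).round(4) for z in(.03,.02)])
yd=np.array([-.256,-.967,0]);xd=np.array([-.967,.256,0])
O=rear+.14*yd
for n,px,z in(("pp1",(272,147),.06),("pp2",(277,286),.06),("nose f",(212,222),.038),("nose r",(231,222),.038),("carton a",(36,143),.071),("b",(161,141),.071),("c",(184,304),.071),("d",(65,307),.071)):
    w=onz("wrist",px,z,P)-O; print(n,"jig x,y mm",(1e3*w@xd).round(1),(1e3*w@yd).round(1))
im=cv2.imread("pics/w5.png"); cv2.imwrite("pics/c5.png",cv2.resize(im[130:310,160:300],None,fx=3.3,fy=3.3,interpolation=cv2.INTER_CUBIC))
```

```text
bar width up/down assumption [np.float64(0.0318), np.float64(0.0328)]
pp1 jig x,y mm 62.2 -1.9
pp2 jig x,y mm -53.1 -1.0
nose f jig x,y mm -2.2 56.4
nose r jig x,y mm -2.3 39.8
carton a jig x,y mm 66.4 171.4
b jig x,y mm 67.4 78.3
c jig x,y mm -64.4 75.6
d jig x,y mm -67.0 175.9
```

View pics/c5.png

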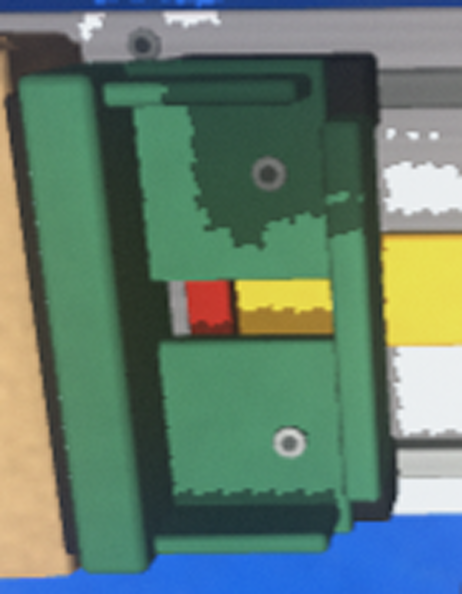

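Run:
```python
from h import *
P=bot.camera_params("wrist"); yd=np.array([-.256,-.967,0])
n=onz("wrist",(216.7,222),.038,P)
for nm,px,z in(("nose rear top",(231,222),.038),("plate rear edge top",(202.5,222),.076),("plate front edge",(184,222),.076),("pushplate rear top",(275,222),.06),("bar rear",(435,216),.03)):
    print(nm,"jig y by nose=58:",(58+1e3*(onz("wrist",px,z,P)-n)@yd).round(1))
```

```text
nose rear top jig y by nose=58: 45.5
plate rear edge top jig y by nose=58: 57.5
plate front edge jig y by nose=58: 71.7
pushplate rear top jig y by nose=58: 4.0
bar rear jig y by nose=58: -133.9
```

```bash
python3 -c "
from cell import bot
print(bot.finish_job())"
```

```text
the job is handed in; nothing more can be done
None
```

I pressed the bar down, pushed the jaw over the nose until it stopped hard (about 84 mm by the camera), and let go. The last images show the nose up behind the face plate and the carton square against the end stop. The job is handed in, but no verdict came back.

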